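# Put three mixed-up gel combs back in their own casting trays

## Task

The three gel combs are hanging in the wrong casting trays: move them round so that each comb hangs in the tray whose end gates have its own colour, teeth down and both shoulders fully down in their slots. To free a tray, first park one comb in the empty dark grey comb stand, fully down with its teeth between the stand's fins, and let go of it there; the stand is empty again at the end. Keep the combs upright all the time, and leave the timer and the small bottle where they are.

Things in the scene. Friction and masses are not known exactly. Their poses are not given: they have to be found in the camera images.
- comb_red: Loose red gel comb, 60 g, teeth down. Origin: its centre at tooth-tip level, z up, y along the comb; same both ways round. Shoulder bar 108 (y) x 12 (x), z 20-32 mm; grip above it 70 x 12, z 32-56: pinch it across x from above. 5 tapered teeth below, 5 thick, 9 to 5 wide, 16 apart along y. Starts hanging in the tray with blue gates.
- comb_blue: Loose blue gel comb, 60 g, teeth down. Origin: its centre at tooth-tip level, z up, y along the comb; same both ways round. Shoulder bar 108 (y) x 12 (x), z 20-32 mm; grip above it 70 x 12, z 32-56: pinch it across x from above. 5 tapered teeth below, 5 thick, 9 to 5 wide, 16 apart along y. Starts hanging in the tray with yellow gates.
- comb_yellow: Loose yellow gel comb, 60 g, teeth down. Origin: its centre at tooth-tip level, z up, y along the comb; same both ways round. Shoulder bar 108 (y) x 12 (x), z 20-32 mm; grip above it 70 x 12, z 32-56: pinch it across x from above. 5 tapered teeth below, 5 thick, 9 to 5 wide, 16 apart along y. Starts hanging in the tray with red gates.
- tray_red: Fixed clear casting tray with red gates across its x ends, 120 (151 over tabs) x 92 mm. Origin: centre of underside, on the bench. Side walls along x at y=±43, 80 apart, tops z=26. At x=25 each wall has 2 lips 15 apart, flared, to z=45: a comb hangs there, shoulders on the walls, its y along the tray's y, its origin at tray (25,0,6) mm. Yaw up to ±0.3 rad. Starts with the yellow comb.
- tray_blue: Fixed clear casting tray with blue gates across its x ends, 120 (151 over tabs) x 92 mm. Origin: centre of underside, on the bench. Side walls along x at y=±43, 80 apart, tops z=26. At x=25 each wall has 2 lips 15 apart, flared, to z=45: a comb hangs there, shoulders on the walls, its y along the tray's y, its origin at tray (25,0,6) mm. Yaw up to ±0.3 rad. Starts with the red comb.
- tray_yellow: Fixed clear casting tray with yellow gates across its x ends, 120 (151 over tabs) x 92 mm. Origin: centre of underside, on the bench. Side walls along x at y=±43, 80 apart, tops z=26. At x=25 each wall has 2 lips 15 apart, flared, to z=45: a comb hangs there, shoulders on the walls, its y along the tray's y, its origin at tray (25,0,6) mm. Yaw up to ±0.3 rad. Starts with the blue comb.
- comb_stand: Fixed dark grey comb stand, 70 x 100 x 45 mm, empty at start. Origin: centre of underside, on the bench. 6 fins 16 apart along y (2.6 thick, tops z=23) fill the gaps between and beside a comb's teeth. End cheeks at y=±47, tops z=26, each with 2 flared lips 15 apart at x=0. Parked comb: shoulders on the cheeks, its y along the stand's y, origin at stand (0,0,6) mm. Yaw up to ±0.3 rad.
- timer: Bystander: loose white digital timer with red and blue buttons, 68 x 64 x 19 mm, lying on the bench behind the work. Origin: centre of its underside.
- small_bottle: Bystander: loose small clear lab bottle with a blue cap, 56 mm diameter, 110 mm high, standing on the bench behind the work. Origin: centre of its underside.
There are look-alikes about, which are no part of the job. What is shaped like the comb_stand but green or orange is not meant.

How it is judged:
On the way:
1. one comb stands in the comb stand, let go, teeth down between the fins and shoulders fully down (((x of comb_red in the frame of comb_stand between -0.006 and 0.006 m and y of comb_red in the frame of comb_stand between -0.008 and 0.008 m and z of comb_red in the frame of comb_stand between 0.003 and 0.009 m and angle between the y axis of comb_red and the y axis of comb_stand, either way round below 0.12 rad and angle between comb_red's own z axis and vertical below 0.12 rad and contact force between comb_red and the fingers below 0.3 N and linear speed of comb_red below 0.02 m/s) or (x of comb_blue in the frame of comb_stand between -0.006 and 0.006 m and y of comb_blue in the frame of comb_stand between -0.008 and 0.008 m and z of comb_blue in the frame of comb_stand between 0.003 and 0.009 m and angle between the y axis of comb_blue and the y axis of comb_stand, either way round below 0.12 rad and angle between comb_blue's own z axis and vertical below 0.12 rad and contact force between comb_blue and the fingers below 0.3 N and linear speed of comb_blue below 0.02 m/s) or (x of comb_yellow in the frame of comb_stand between -0.006 and 0.006 m and y of comb_yellow in the frame of comb_stand between -0.008 and 0.008 m and z of comb_yellow in the frame of comb_stand between 0.003 and 0.009 m and angle between the y axis of comb_yellow and the y axis of comb_stand, either way round below 0.12 rad and angle between comb_yellow's own z axis and vertical below 0.12 rad and contact force between comb_yellow and the fingers below 0.3 N and linear speed of comb_yellow below 0.02 m/s))), for 0.2 s.
At the end, for the whole second after the job is handed in: Each comb hangs in the casting tray with end gates of its own colour: its origin within 6 mm along and 8 mm across of its seat, at its seated height within 3 mm, parallel to the slots and upright within 0.12 rad, released and at rest. The stand is thereby empty (x of comb_red in the frame of tray_red between 0.019 and 0.031 m and y of comb_red in the frame of tray_red between -0.008 and 0.008 m and z of comb_red in the frame of tray_red between 0.003 and 0.009 m and angle between the y axis of comb_red and the y axis of tray_red, either way round below 0.12 rad and angle between each of comb_red, comb_blue, comb_yellow's own z axis and vertical below 0.12 rad and contact force between each of comb_red, comb_blue, comb_yellow and the fingers below 0.3 N and linear speed of each of comb_red, comb_blue, comb_yellow below 0.02 m/s and x of comb_blue in the frame of tray_blue between 0.019 and 0.031 m and y of comb_blue in the frame of tray_blue between -0.008 and 0.008 m and z of comb_blue in the frame of tray_blue between 0.003 and 0.009 m and angle between the y axis of comb_blue and the y axis of tray_blue, either way round below 0.12 rad and x of comb_yellow in the frame of tray_yellow between 0.019 and 0.031 m and y of comb_yellow in the frame of tray_yellow between -0.008 and 0.008 m and z of comb_yellow in the frame of tray_yellow between 0.003 and 0.009 m and angle between the y axis of comb_yellow and the y axis of tray_yellow, either way round below 0.12 rad); the robot touches nothing.
It fails at once if a comb is tipped over or laid down (more than 35 degrees) (angle between any of comb_red, comb_blue, comb_yellow's own z axis and vertical above 0.6 rad).
It fails at once if the timer or the small bottle is moved by more than 20 mm or the bottle tipped (distance of any of timer, small_bottle from where it was at the start of the episode above 0.02 m or angle between small_bottle's own z axis and vertical above 0.3 rad).
It also fails if it takes over 128 s, if anything falls off the work surface, if the arm or the gripper's body presses on something with over 40 N, if the wrist force passes 120 N, or if a joint passes its speed limit or range.

## Robot

A 6-joint arm with a two-finger parallel gripper is mounted at the origin on a cart in front of the work surface, level with it; the furniture and walls round the work are solid. World frame = base frame: x ahead of the robot, y to its left, z up, the work surface at z = 0. Lengths are in m, angles in rad, forces in N, time in s.
With the tool pointing down it reaches from about 0.35 to 0.95 m from the base axis. Payload 17.4 kg.
Tool frame: the origin (TCP) lies between the finger pads; the fingertips stand 25 mm ahead of it and the grasp point (between the pads) lies 6 mm ahead of it (manip.tip_extent is the distance from the TCP to the fingertips, in m); z points along the fingers, y is the direction in which the jaws open and shut (so a half turn about z gives the same grasp; the last joint's range is limited). The gripper opens to 93 mm and grips with 3 to 60 N. Pads are 15 mm wide; open, the fingers measure 128 mm over their backs; the gripper's body (75 mm by 188 mm) begins 65 mm behind the grasp point.
Start: joints at [-1.22, 0.116, 1.442, -0, 1.584, -0.038], TCP at [0.256, -0.625, 0.244] pointing down, gripper open.
Joint ranges: [-2.83, 2.83], [-0.83, 2.19], [0.07, 2.5], [-1.14, 4.28], [0.01, 3], [-2.97, 2.97]. Speed limits (rad/s): [1.89, 1.89, 2.22, 3.14, 3.14, 3.14].

## Interface

Orientations are given as a rotation vector (axis times angle).
In Python, from bench import manip, vision gives the robot as it stands.
- The arm moves only by the tool carry_out, never from a script. Its argument "steps" is one flat list of numbers, 7 for each row, row after row: the shift along the tool's x, y, z in m, then the turn, a rotation vector about the tool's x, y, z in rad, then the gripper's target within -1 to 1 (fully open at 1, half-way at 0, shut at -1). In form: [x, y, z, ax, ay, az, hand, x, y, z, ax, ay, az, hand, ...]. A call has 1 to 12 rows; each row is the pose to reach, as a shift and turn from the pose commanded when the call began, along the tool's axes at that moment; what a row does not reach only later rows make up. A row lasts 1/12 s, in which the tool goes at most 41.7 mm and 7.16 degrees, less where a joint would pass 70% of its speed; a pose out of reach is approached as far as the arm can. A call with a gripper value outside its range is refused whole. The fingers move at their own pace and stop on an object; "squeeze" is the grip in N (left out, the last holds). Time passes only in rows, so rows that repeat a pose let the fingers close. It gives the time, the measured TCP pose, the force and the opening at its end, in the units of the state.
- manip.read_state(): the state, without advancing time (a new reading comes with each control period).
- vision.snapshot(name): name is "scene" or "top" or "wrist"; returns (picture, depth): 400x640x3 uint8, red, green, blue; 400x640 float32, m along the optical axis (not along the pixel's ray), 0 where there is no reading.
- vision.camera_info(name): a dict with "fx", "fy", "cx", "cy" (pixels), "R" (3x3) and "t" (3): a world point X has camera coordinates R X + t. Camera axes: x right, y down, z forward; pixel columns grow to the right and rows downward; lengths in m; the calibration is good to about 2 mm. A picture is of the moment at which its call begins: read the wrist's pose just before it. camera_info takes no time and is no camera call; for the wrist camera it gives the pose at the moment of the call.
- manip.job_done(): hands the job in, once; it reports no verdict.
The state is a dict: "time": time; "qpos": joint angles; "qd": joint speeds; "effort": joint torques, N m; "eef_pos": TCP position; "orientation": TCP orientation; "ft_force": force on the tool from outside, world axes, zero at the start; "torque": the same for the moment, N m; "opening": finger opening in m.
Only numpy, scipy, OpenCV 4.12 (cv2) and the standard library are available. Lean on these libraries where they do the work, as an engineer would, in place of code of your own. Each camera call takes 0.05 s, during which the arm holds its last target.

## Working session

There is one attempt and no reset: what is moved stays moved. The work goes in short steps, Python scripts to look and compute and a tool call to move; the robot and the scene stay as the last step left them, time stands still between calls to the robot, and variables do not carry over. Pictures are saved under pics/ and viewed, and the job is handed in when it is done.

Besides the shell and the picture viewer there is one more tool, called after "Emit:" in YAML: its name, and indented under it one key for each argument. carry_out: Moves the arm, as the interface text tells. Its arguments: {"type":"object","properties":{"steps":{"type":"array","items":{"type":"number"}},"squeeze":{"type":"number"}},"required":["steps"]}

```bash
mkdir -p pics; ls
python3 - <<'E'
from bench import manip, vision
import cv2
s=manip.read_state(); print({k:(v if not hasattr(v,'__len__') else [round(float(x),4) for x in v]) for k,v in s.items()}, manip.tip_extent)
for n in ("scene","top"):
    p,d=vision.snapshot(n); cv2.imwrite(f"pics/{n}0.png",p[:,:,::-1])
    import numpy as np; np.savez(f"{n}0.npz",p=p,d=d,**{k:np.array(v) for k,v in vision.camera_info(n).items()})
    print(vision.camera_info(n))
E
```

```text
pics
{'time': 0.0, 'qpos': [-1.2198, 0.1165, 1.4422, -0.0, 1.584, -0.0378], 'qd': [0.0005, -0.0011, 0.002, -0.0026, 0.0009, 0.0024], 'effort': [-0.0039, -72.126, -62.2617, 0.0779, 0.0237, -0.0001], 'eef_pos': [0.2558, -0.6245, 0.2429], 'orientation': [-3.0813, -0.6066, 0.0003], 'ft_force': [-0.1128, 0.3802, -0.0248], 'torque': [0.0515, 0.012, -0.026], 'opening': 0.09327102994082746} 0.025
{'fx': 408.0668494953734, 'fy': 408.0668494953734, 'cx': 322.1272565442978, 'cy': 196.40707358307392, 'R': array([[ 0.46276746, -0.88624658,  0.02032912],
       [-0.36890793, -0.21338207, -0.90464083],
       [ 0.80607271,  0.41113876, -0.42568967]]), 't': array([-0.30630323,  0.2356309 ,  0.83456594])}
{'fx': 425.71991173943377, 'fy': 425.71991173943377, 'cx': 324.7286774067995, 'cy': 196.65027588966424, 'R': array([[-1.00317253e-02, -9.99948899e-01, -1.25053265e-03],
       [-9.78025018e-01,  1.00722091e-02, -2.08244121e-01],
       [ 2.08246075e-01, -8.65995597e-04, -9.78076082e-01]]), 't': array([-0.02794026,  0.5715317 ,  1.0428979 ])}
```

View pics/scene0.png

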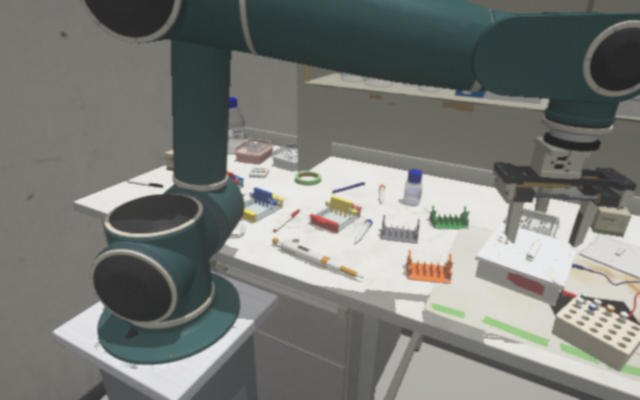

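View pics/top0.png

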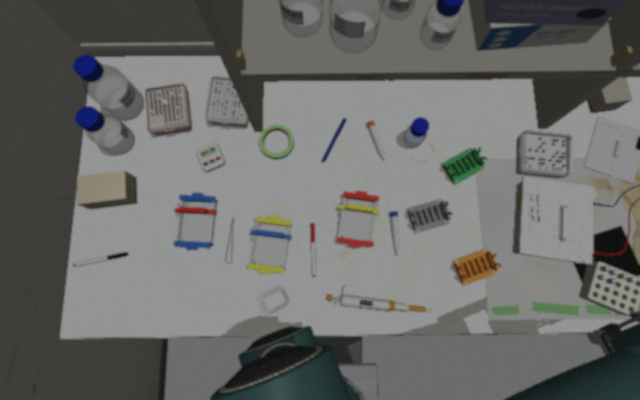

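```bash
cat > h.py <<'E'
import numpy as np, cv2
from bench import manip, vision
def load(n):
    return dict(np.load(n))
def snap(cam,name):
    i=vision.camera_info(cam); p,d=vision.snapshot(cam)
    if cam!='wrist': i=vision.camera_info(cam)
    c=dict(p=p,d=d,**{k:np.array(v) for k,v in i.items()}); np.savez(name+'.npz',**c)
    cv2.imwrite(f'pics/{name}.png',p[:,:,::-1]); return c
def ray(c,uv,z):
    uv=np.atleast_2d(uv).astype(float)
    r=np.c_[(uv[:,0]-c['cx'])/c['fx'],(uv[:,1]-c['cy'])/c['fy'],np.ones(len(uv))]
    R=c['R'];o=-R.T@c['t'];w=r@R
    return o+w*((z-o[2])/w[:,2])[:,None]
def proj(c,X):
    X=np.atleast_2d(X)@c['R'].T+c['t']
    return np.c_[c['fx']*X[:,0]/X[:,2]+c['cx'],c['fy']*X[:,1]/X[:,2]+c['cy']]
def dep(c):
    v,u=np.mgrid[0:400,0:640];d=c['d']
    P=np.stack([(u-c['cx'])/c['fx']*d,(v-c['cy'])/c['fy']*d,d],-1)
    return (P-c['t'])@c['R']
E
python3 - <<'E'
from h import *
c=load('top0.npz'); p=c['p'][:,:,::-1]
cr=p[150:290,160:510]; cv2.imwrite('pics/crop0.png',cv2.resize(cr,None,fx=2.25,fy=2.25,interpolation=cv2.INTER_CUBIC))
W=dep(c)
for n,(u,v) in dict(bench=(300,200),blue=(196,221),yel=(270,245),red=(357,220),stand=(429,215),green=(463,165),orange=(476,266),bottle=(419,127),timer=(210,157),shelf=(400,60),comb_r=(196,211),comb_b=(270,234),comb_y=(357,209)).items():
    print(n,W[v,u].round(3),ray(c,(u,v),0.03).round(3))
E
```

```text
bench [0.575 0.034 0.001] [[0.569 0.032 0.03 ]]
blue [0.519 0.313 0.008] [[0.516 0.306 0.03 ]]
yel [0.453 0.113 0.003] [[0.451 0.11  0.03 ]]
red [ 0.518 -0.12   0.003] [[ 0.514 -0.118  0.03 ]]
stand [ 0.529 -0.314  0.008] [[ 0.525 -0.308  0.03 ]]
green [ 0.669 -0.418  0.003] [[ 0.661 -0.409  0.03 ]]
orange [ 0.392 -0.43   0.003] [[ 0.391 -0.421  0.03 ]]
bottle [ 0.74  -0.277  0.11 ] [[ 0.771 -0.296  0.03 ]]
timer [0.695 0.28  0.018] [[0.691 0.277 0.03 ]]
shelf [ 0.798 -0.191  0.34 ] [[ 0.975 -0.253  0.03 ]]
comb_r [0.537 0.298 0.06 ] [[0.542 0.307 0.03 ]]
comb_b [0.475 0.106 0.062] [[0.479 0.11  0.03 ]]
comb_y [ 0.538 -0.117  0.058] [[ 0.543 -0.119  0.03 ]]
```

View pics/crop0.png

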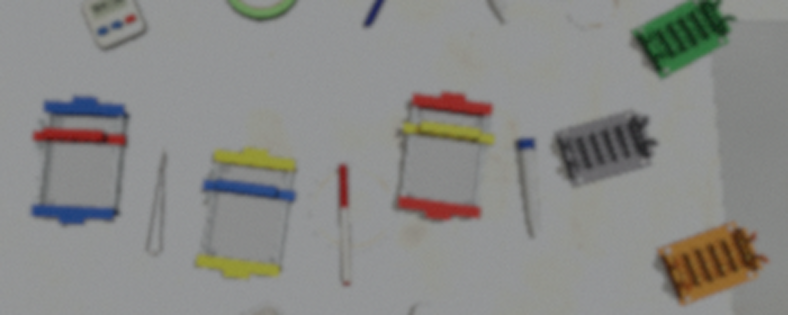

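Run:
```python
from h import *
from scipy.spatial.transform import Rotation as Ro
c=load('top0.npz'); W=dep(c)
hsv=cv2.cvtColor(c['p'],cv2.COLOR_RGB2HSV).astype(int); H,S,V=hsv[...,0],hsv[...,1],hsv[...,2]
M=dict(red=((H<8)|(H>172))&(S>110),blue=(H>100)&(H<125)&(S>110),yellow=(H>20)&(H<33)&(S>100))
rois=dict(blue=(170,185,222,255),yellow=(243,210,298,278),red=(330,185,384,252))
for t,(a,b,e,f) in rois.items():
    for col,m in M.items():
        mm=np.zeros_like(m);mm[b:f,a:e]=m[b:f,a:e]
        n,l,st,ce=cv2.connectedComponentsWithStats(mm.astype(np.uint8))
        for k in range(1,n):
            if st[k,4]<25: continue
            v,u=np.nonzero(l==k); z=0.05 if col!=t else 0.03
            P=ray(c,np.c_[u,v],z)[:,:2]; mu=P.mean(0); w,E=np.linalg.eigh(np.cov((P-mu).T)); d=E[:,1]; d=d*np.sign(d[1])
            print(t,col,st[k].tolist(),mu.round(4),'yaw(y axis)',round(float(np.arctan2(-d[0],d[1])),3), 'len',np.ptp((P-mu)@d).round(3))
i=vision.camera_info('wrist'); s=manip.read_state()
Rt=Ro.from_rotvec(s['orientation']).as_matrix(); o=-i['R'].T@i['t']
print('cam in tool',(Rt.T@(o-s['eef_pos'])).round(4)); print((Rt.T@i['R'].T).round(3),i['fx']); print(Rt.round(3))
```

```text
blue red [175, 207, 41, 7, 181] [0.5412 0.3042] yaw(y axis) -0.074 len 0.105
blue blue [180, 194, 35, 8, 180] [0.5782 0.3063] yaw(y axis) -0.056 len 0.092
blue blue [175, 241, 36, 8, 175] [0.454 0.313] yaw(y axis) -0.054 len 0.092
yellow blue [251, 230, 40, 9, 155] [0.4773 0.1069] yaw(y axis) -0.144 len 0.102
yellow yellow [255, 216, 36, 10, 198] [0.515  0.1034] yaw(y axis) -0.139 len 0.093
yellow yellow [248, 264, 36, 9, 196] [0.3911 0.1213] yaw(y axis) -0.135 len 0.092
red red [343, 192, 35, 9, 198] [ 0.5786 -0.1283] yaw(y axis) -0.144 len 0.091
red red [337, 238, 36, 9, 188] [ 0.4555 -0.1093] yaw(y axis) -0.14 len 0.092
red yellow [339, 204, 40, 10, 190] [ 0.5416 -0.123 ] yaw(y axis) -0.141 len 0.102
cam in tool [ 0.0704  0.0003 -0.1412]
[[-0.001 -0.966 -0.259]
 [ 1.    -0.001  0.001]
 [-0.001 -0.259  0.966]] 345.7694406274475
[[ 0.925  0.379 -0.   ]
 [ 0.379 -0.925  0.001]
 [ 0.    -0.001 -1.   ]]
```

Emit:
carry_out:
  steps: [0.42, -0.306, 0, 0, 0, -1.04, 1, 0.42, -0.306, 0, 0, 0, -1.04, 1, 0.42, -0.306, 0, 0, 0, -1.04, 1, 0.42, -0.306, 0, 0, 0, -1.04, 1, 0.42, -0.306, 0, 0, 0, -1.04, 1, 0.42, -0.306, 0, 0, 0, -1.04, 1, 0.42, -0.306, 0, 0, 0, -1.04, 1, 0.42, -0.306, 0, 0, 0, -1.04, 1, 0.42, -0.306, 0, 0, 0, -1.04, 1, 0.42, -0.306, 0, 0, 0, -1.04, 1, 0.42, -0.306, 0, 0, 0, -1.04, 1, 0.42, -0.306, 0, 0, 0, -1.04, 1]
  squeeze: 15

```text
time: 1.1
eef_pos: [0.5187, -0.197, 0.2436]
orientation: [-2.373, -2.058, 0.0]
ft_force: [0.0, -0.6, -0.5]
opening: 0.093
```

Run:
```python
from h import *
c=snap('wrist','w1'); c=snap('wrist','w1'); s=manip.read_state(); print(s['eef_pos'],s['orientation'],s['qd'])
cv2.imwrite('pics/w1b.png',cv2.resize(c['p'][:,:,::-1],None,fx=1.25,fy=1.25,interpolation=cv2.INTER_CUBIC))
```

```text
[ 0.52016876 -0.19461523  0.24328135] [-2.36776878e+00 -2.06338019e+00 -1.16379240e-03] [-0.08387578 -0.0077642   0.0097635  -0.02632794  0.0050717  -0.08743874]
```

View pics/w1b.png

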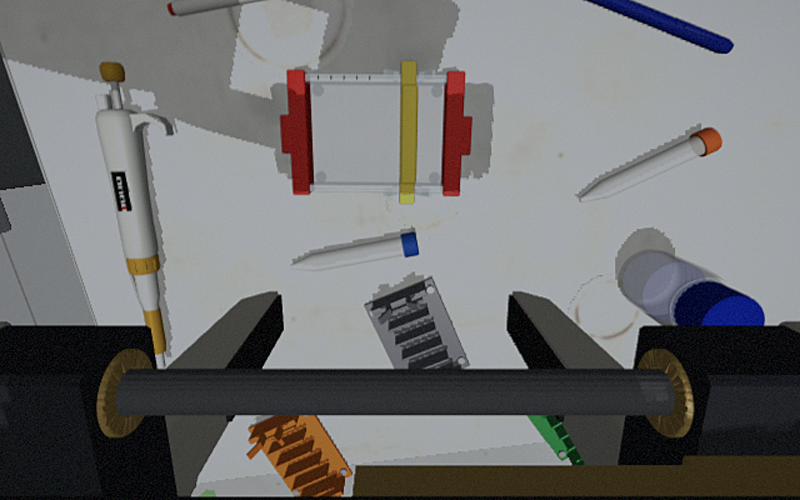

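Emit:
carry_out:
  steps: [-0.2, 0.03, 0, 0, 0, 0, 1, -0.2, 0.03, 0, 0, 0, 0, 1, -0.2, 0.03, 0, 0, 0, 0, 1, -0.2, 0.03, 0, 0, 0, 0, 1, -0.2, 0.03, 0, 0, 0, 0, 1, -0.2, 0.03, 0, 0, 0, 0, 1, -0.2, 0.03, 0, 0, 0, 0, 1, -0.2, 0.03, 0, 0, 0, 0, 1, -0.2, 0.03, 0, 0, 0, 0, 1]

```text
time: 1.95
eef_pos: [0.5196, -0.4004, 0.2437]
orientation: [-2.373, -2.059, -0.0]
ft_force: [0.6, -0.5, -0.0]
opening: 0.0929
```

Run:
```python
from h import *
c=snap('wrist','w2'); s=manip.read_state(); print(s['eef_pos'],s['orientation'],s['qd'])
cv2.imwrite('pics/w2b.png',cv2.resize(c['p'][:,:,::-1],None,fx=1.25,fy=1.25,interpolation=cv2.INTER_CUBIC))
```

```text
[ 0.5196974  -0.40026512  0.24389837] [2.37230431e+00 2.05926417e+00 1.79881507e-04] [ 0.00475778 -0.0010124  -0.00165386 -0.00226282  0.00089803  0.00033781]
```

View pics/w2b.png

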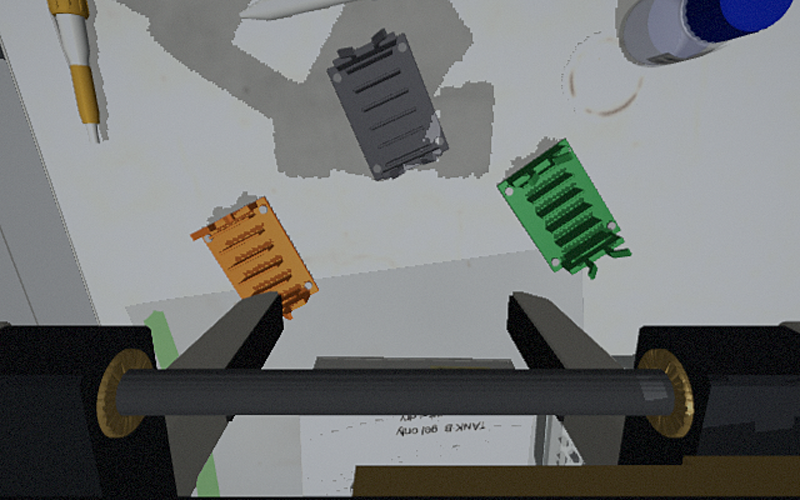

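Run:
```python
from h import *
c=load('w2.npz')
cr=c['p'][15:155,250:370,::-1]; cv2.imwrite('pics/w2c.png',cv2.resize(cr,None,fx=4,fy=4,interpolation=cv2.INTER_NEAREST))
W=dep(c)
z=W[...,2]; 
m=np.zeros_like(z,bool); m[15:155,250:370]=True; m&=(c['d']>0)
for a,b in((.002,.008),(.008,.015),(.015,.021),(.021,.025),(.025,.03),(.03,.04),(.04,.05)):
    k=m&(z>a)&(z<b); print(a,k.sum(),W[k].mean(0).round(4) if k.any() else '')
o=cv2.applyColorMap(np.clip(z*5000,0,255).astype(np.uint8),cv2.COLORMAP_JET)[15:155,250:370]
cv2.imwrite('pics/w2d.png',cv2.resize(o,None,fx=4,fy=4,interpolation=cv2.INTER_NEAREST))
```

```text
0.002 5141 [ 0.5268 -0.3107  0.0041]
0.008 209 [ 0.5218 -0.2932  0.0114]
0.015 196 [ 0.5226 -0.2926  0.0181]
0.021 786 [ 0.5253 -0.3077  0.0229]
0.025 391 [ 0.5249 -0.3028  0.0262]
0.03 65 [ 0.5247 -0.3039  0.0374]
0.04 293 [ 0.525  -0.305   0.0457]
```

View pics/w2c.png

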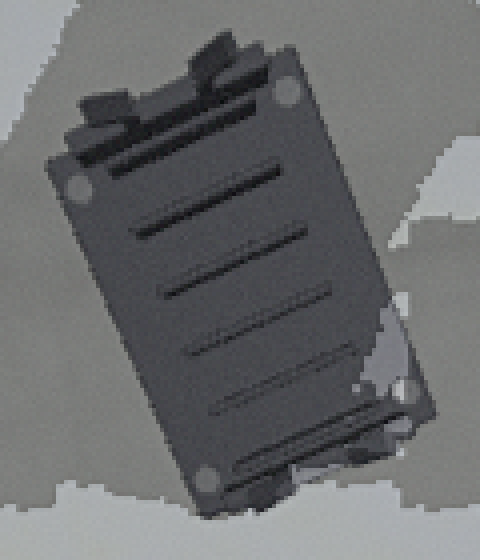

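View pics/w2d.png

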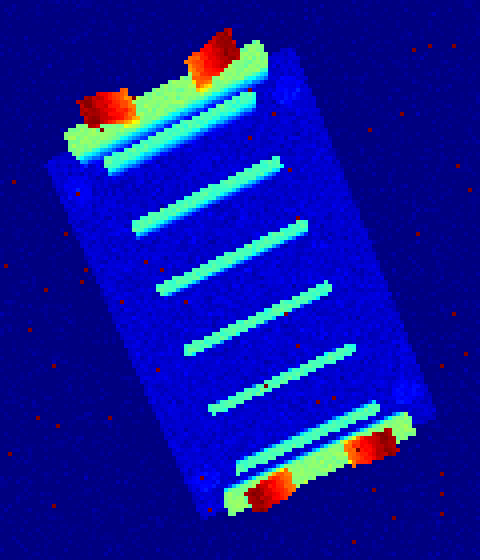

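Run:
```python
from h import *
c=load('w2.npz'); W=dep(c); z=W[...,2]
m=np.zeros_like(z,bool); m[15:155,250:370]=True
k=m&(z>.0205)&(z<.0245)
n,l,st,ce=cv2.connectedComponentsWithStats(k.astype(np.uint8),connectivity=8)
C=[]
for i in range(1,n):
    if st[i,4]>40:
        P=W[l==i]; r=cv2.minAreaRect((P[:,:2]*1000).astype(np.float32)); print(st[i,4],P.mean(0).round(4),np.round(r[0],1),np.round(r[1],1),round(r[2],1))
k=m&(z>.0025)&(z<.007)
n,l,st,ce=cv2.connectedComponentsWithStats(k.astype(np.uint8),connectivity=8)
i=1+st[1:,4].argmax(); P=W[l==i]; r=cv2.minAreaRect((P[:,:2]*1000).astype(np.float32)); print('base',r)
k=m&(z>.04)
n,l,st,ce=cv2.connectedComponentsWithStats(k.astype(np.uint8),connectivity=8)
for i in range(1,n):
    if st[i,4]>15: print('lip',st[i,4],W[l==i].mean(0).round(4))
# combs/tray in w1
c=load('w1.npz'); W=dep(c); z=W[...,2]
hsv=cv2.cvtColor(c['p'],cv2.COLOR_RGB2HSV).astype(int); H,S=hsv[...,0],hsv[...,1]
```

```text
124 [ 0.5163 -0.2728  0.0225] [ 516.3 -272.6] [39.7  2.9] 15.4
121 [ 0.5206 -0.2882  0.0226] [ 520.4 -288.2] [39.1  2.8] 15.3
116 [ 0.5243 -0.3037  0.0226] [ 524.6 -303.6] [40.1  2.7] 15.3
106 [ 0.5289 -0.319   0.0228] [ 528.6 -319. ] [39.7  2.6] 15.3
100 [ 0.5329 -0.3344  0.0227] [ 532.9 -334.4] [39.8  2.5] 15.1
104 [ 0.5371 -0.3498  0.0228] [ 537.  -349.8] [39.5  2.6] 15.1
base ((526.5775756835938, -311.3335266113281), (69.87165069580078, 99.71712493896484), 15.30734634399414)
lip 97 [ 0.5275 -0.2626  0.046 ]
lip 92 [ 0.5013 -0.2704  0.0498]
lip 72 [ 0.552  -0.3526  0.0513]
lip 69 [ 0.5255 -0.3601  0.0464]
```

```bash
cat >> h.py <<'E'
def fit(P):
    r=cv2.minAreaRect((P[:,:2]*1000).astype(np.float32)); (cx,cy),(w,h),a=r
    # yaw of long axis as y axis
    b=cv2.boxPoints(r); e1=b[1]-b[0]; e2=b[2]-b[1]; e=e1 if np.hypot(*e1)>np.hypot(*e2) else e2
    e=e*np.sign(e[1]); return np.round([cx/1000,cy/1000,np.arctan2(-e[0],e[1]),max(w,h),min(w,h)],4)
def colmask(c):
    hsv=cv2.cvtColor(c['p'],cv2.COLOR_RGB2HSV).astype(int); H,S=hsv[...,0],hsv[...,1]
    return dict(red=((H<8)|(H>172))&(S>110),blue=(H>100)&(H<125)&(S>110),yellow=(H>20)&(H<33)&(S>100))
def blobs(c,col,zr,minn=60):
    W=dep(c); z=W[...,2]; k=colmask(c)[col]&(z>zr[0])&(z<zr[1])&(c['d']>0)
    n,l,st,ce=cv2.connectedComponentsWithStats(k.astype(np.uint8),connectivity=8)
    for i in range(1,n):
        if st[i,4]>minn:
            P=W[l==i]; print(col,zr,st[i].tolist(),'mean',P.mean(0).round(4),'fit',fit(P))
E
python3 - <<'E'
from h import *
c=load('w1.npz')
blobs(c,'yellow',(.057,.067)); blobs(c,'yellow',(.034,.042)); blobs(c,'red',(.01,.05))
E
```

```text
yellow (0.057, 0.067) [320, 67, 14, 80, 1027] mean [ 0.5405 -0.1236  0.0619] fit [ 0.5404 -0.1244 -0.1418 69.3992 11.9065]
yellow (0.034, 0.042) [321, 49, 13, 19, 217] mean [ 0.547  -0.0796  0.038 ] fit [ 0.5474 -0.0801 -0.137  15.8862 11.2556]
yellow (0.034, 0.042) [320, 145, 12, 18, 186] mean [ 0.5336 -0.1689  0.038 ] fit [ 0.5341 -0.1686 -0.138  17.2933 11.002 ]
red (0.01, 0.05) [224, 56, 27, 99, 1809] mean [ 0.4551 -0.1102  0.0302] fit [ 0.452  -0.1111 -0.1384 93.5931 21.0265]
red (0.01, 0.05) [354, 57, 24, 99, 1659] mean [ 0.5776 -0.1283  0.0314] fit [ 0.58   -0.1302 -0.1489 93.8914 20.9003]
```

```bash
cat >> h.py <<'E'
from scipy.spatial.transform import Rotation as Ro
def goto(x,y,z,psi):
    s=manip.read_state(); R=Ro.from_rotvec(s['orientation']).as_matrix()
    T=np.array([[-np.sin(psi),np.cos(psi),0],[np.cos(psi),np.sin(psi),0],[0,0,-1]]).T
    print('shift',(R.T@(np.array([x,y,z])-s['eef_pos'])).round(4),'turn',Ro.from_matrix(R.T@T).as_rotvec().round(4))
E
python3 - <<'E'
from h import *
c=load('w1.npz');W=dep(c);m=colmask(c)['red'];z=W[...,2]
for a,b in((220,252),(350,380)):
    q=np.zeros_like(m);q[50:160,a:b]=1; print(np.percentile(z[m&q],[1,10,25,50,75,90,99]).round(4))
goto(.5405,-.1242,.12,-.14)
E
```

```text
[0.0063 0.0184 0.0309 0.0317 0.0324 0.0329 0.034 ]
[0.0123 0.0308 0.0314 0.032  0.0326 0.033  0.0339]
shift [ 0.2763 -0.0182  0.1239] turn [ 0.0002  0.     -0.001 ]
```

Emit:
carry_out:
  steps: [0.276, -0.018, 0.1, 0, 0, 0, -0.4, 0.276, -0.018, 0.1, 0, 0, 0, -0.4, 0.276, -0.018, 0.1, 0, 0, 0, -0.4, 0.276, -0.018, 0.1, 0, 0, 0, -0.4, 0.276, -0.018, 0.1, 0, 0, 0, -0.4, 0.276, -0.018, 0.1, 0, 0, 0, -0.4, 0.276, -0.018, 0.1, 0, 0, 0, -0.4, 0.276, -0.018, 0.1, 0, 0, 0, -0.4, 0.276, -0.018, 0.1, 0, 0, 0, -0.4, 0.276, -0.018, 0.1, 0, 0, 0, -0.4, 0.276, -0.018, 0.1, 0, 0, 0, -0.4, 0.276, -0.018, 0.1, 0, 0, 0, -0.4]

```text
time: 3.0
eef_pos: [0.541, -0.1264, 0.1443]
orientation: [2.374, 2.056, 0.001]
ft_force: [0.5, 0.3, 0.7]
opening: 0.0281
```

Run:
```python
from h import *
goto(.5405,-.1242,.062,-.14)
c=snap('wrist','w3')
```

```text
shift [ 0.0022 -0.0009  0.0823] turn [ 0.0009  0.0002 -0.0031]
```

View pics/w3.png

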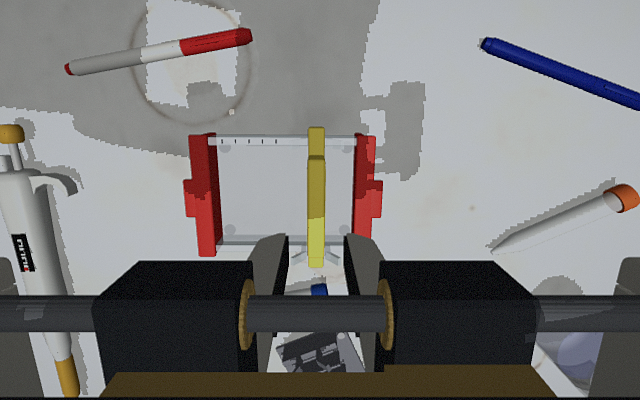

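Emit:
carry_out:
  steps: [0.002, -0.001, 0.03, 0, 0, 0, -0.4, 0.002, -0.001, 0.06, 0, 0, 0, -0.4, 0.002, -0.001, 0.08, 0, 0, 0, -0.4, 0.002, -0.001, 0.082, 0, 0, 0, -0.4, 0.002, -0.001, 0.082, 0, 0, 0, -0.4, 0.002, -0.001, 0.082, 0, 0, 0, -0.9, 0.002, -0.001, 0.082, 0, 0, 0, -0.9, 0.002, -0.001, 0.082, 0, 0, 0, -0.9, 0.002, -0.001, 0.082, 0, 0, 0, -0.9, 0.002, -0.001, 0.082, 0, 0, 0, -0.9]
  squeeze: 15

```text
time: 3.88
eef_pos: [0.5408, -0.1236, 0.0631]
orientation: [2.372, 2.057, 0.002]
ft_force: [-0.8, -0.6, 7.2]
opening: 0.0115
```

Emit:
carry_out:
  steps: [0, 0, -0.01, 0, 0, 0, -0.9, 0, 0, -0.025, 0, 0, 0, -0.9, 0, 0, -0.05, 0, 0, 0, -0.9, 0, 0, -0.075, 0, 0, 0, -0.9, 0, 0, -0.09, 0, 0, 0, -0.9, 0, 0, -0.09, 0, 0, 0, -0.9]

```text
time: 4.38
eef_pos: [0.5413, -0.1236, 0.1562]
orientation: [2.37, 2.055, 0.005]
ft_force: [-0.2, -0.2, -0.2]
opening: 0.012
```

Run:
```python
from h import *
c=snap('wrist','w4'); blobs(c,'yellow',(.1,.17)); goto(.5266,-.3113,.153,.267)
```

```text
yellow (0.1, 0.17) [302, 142, 29, 153, 3986] mean [ 0.5435 -0.1029  0.1484] fit [ 0.5439 -0.1041 -0.1543 67.9652 13.6653]
yellow (0.1, 0.17) [305, 332, 22, 5, 106] mean [ 0.5345 -0.1649  0.145 ] fit [ 0.5347 -0.1664 -0.1811 21.3069 11.7645]
shift [-0.188   0.0125  0.001 ] turn [ 0.0032  0.001  -0.4089]
```

View pics/w4.png

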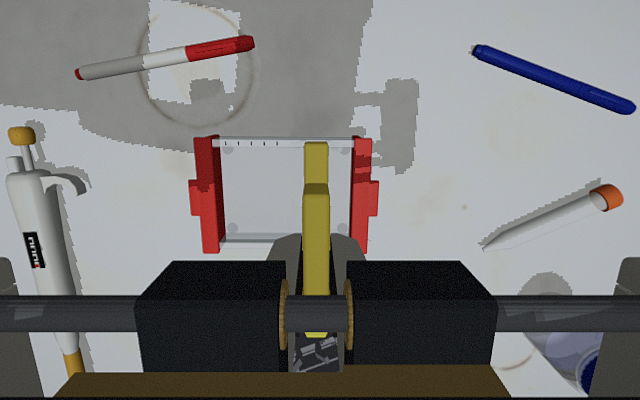

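Emit:
carry_out:
  steps: [-0.02, 0.001, 0, 0, 0, -0.04, -0.9, -0.05, 0.003, 0, 0, 0, -0.1, -0.9, -0.08, 0.005, 0, 0, 0, -0.17, -0.9, -0.11, 0.007, 0, 0, 0, -0.24, -0.9, -0.14, 0.009, 0, 0, 0, -0.31, -0.9, -0.165, 0.011, 0, 0.002, 0, -0.36, -0.9, -0.18, 0.012, 0, 0.002, 0, -0.39, -0.9, -0.188, 0.0125, 0, 0.003, 0.001, -0.409, -0.9, -0.188, 0.0125, 0, 0.003, 0.001, -0.409, -0.9, -0.188, 0.0125, 0, 0.003, 0.001, -0.409, -0.9]

```text
time: 5.27
eef_pos: [0.5255, -0.311, 0.1505]
orientation: [-1.905, -2.492, 0.002]
ft_force: [0.0, 0.2, -0.9]
opening: 0.012
```

Run:
```python
from h import *
c=snap('wrist','w5'); goto(.5266,-.3113,.064,.267)
s=manip.read_state(); R=Ro.from_rotvec(s['orientation']).as_matrix()
# expected comb outline, overlay
o=np.array(s['eef_pos'])+R@[0,0,.057]
im=c['p'][:,:,::-1].copy()
def q(x,y,z): return proj(c,o+x*R[:,1]+y*R[:,0]-z*R[:,2])[0]
for z,h in((.056,35),(.032,54)):
    pts=np.array([q(sx*.006,sy*h/1000,z) for sx,sy in((-1,-1),(1,-1),(1,1),(-1,1))]); print(pts.round(1).tolist())
    cv2.polylines(im,[pts.round().astype(np.int32)],True,(255,0,255),1)
cv2.imwrite('pics/w5o.png',im)
```

```text
shift [-0.0011  0.001   0.0868] turn [-0.0034 -0.0027 -0.0008]
[[306.5, 336.0], [331.7, 335.9], [333.4, 193.2], [305.1, 193.3]]
[[307.9, 337.7], [329.4, 337.7], [331.4, 142.2], [306.2, 142.2]]
```

View pics/w5o.png

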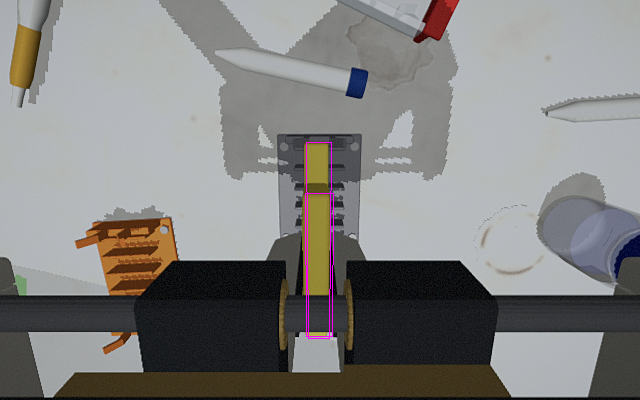

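Emit:
carry_out:
  steps: [-0.001, 0.001, 0.02, -0.003, -0.003, 0, -0.9, -0.001, 0.001, 0.04, -0.003, -0.003, 0, -0.9, -0.001, 0.001, 0.055, -0.003, -0.003, 0, -0.9, -0.001, 0.001, 0.065, -0.003, -0.003, 0, -0.9, -0.001, 0.001, 0.075, -0.003, -0.003, 0, -0.9, -0.001, 0.001, 0.081, -0.003, -0.003, 0, -0.9, -0.001, 0.001, 0.085, -0.003, -0.003, 0, -0.9, -0.001, 0.001, 0.087, -0.003, -0.003, 0, -0.9, -0.001, 0.001, 0.087, -0.003, -0.003, 0, -0.9]

```text
time: 6.07
eef_pos: [0.527, -0.3118, 0.0647]
orientation: [1.905, 2.496, -0.001]
ft_force: [-0.4, 0.0, -0.3]
opening: 0.012
```

Emit:
carry_out:
  steps: [0, 0, 0.001, 0, 0, 0, -0.9, 0, 0, 0.002, 0, 0, 0, -0.9, 0, 0, 0.002, 0, 0, 0, -0.9, 0, 0, 0.002, 0, 0, 0, -0.4, 0, 0, 0.002, 0, 0, 0, -0.4, 0, 0, 0.002, 0, 0, 0, -0.4, 0, 0, 0.002, 0, 0, 0, -0.4, 0, 0, -0.03, 0, 0, 0, -0.4, 0, 0, -0.07, 0, 0, 0, -0.4, 0, 0, -0.1, 0, 0, 0, -0.4, 0, 0, -0.1, 0, 0, 0, -0.4, 0, 0, -0.1, 0, 0, 0, -0.4]

```text
time: 7.07
eef_pos: [0.5274, -0.3121, 0.1666]
orientation: [1.903, 2.494, -0.001]
ft_force: [0.2, 0.2, -1.0]
opening: 0.0279
```

Run:
```python
from h import *
c=snap('wrist','w6'); s=manip.read_state(); print(s['eef_pos'])
blobs(c,'yellow',(.03,.08)); goto(.5266,-.45,.164,.267)
```

```text
[ 0.52683522 -0.31172687  0.16470134]
yellow (0.03, 0.08) [307, 128, 17, 129, 2069] mean [ 0.5239 -0.3052  0.0555] fit [  0.5258  -0.3116   0.2544 106.4448  12.9056]
shift [-0.1333 -0.0367  0.0009] turn [ 0.0007  0.0019 -0.    ]
```

View pics/w6.png

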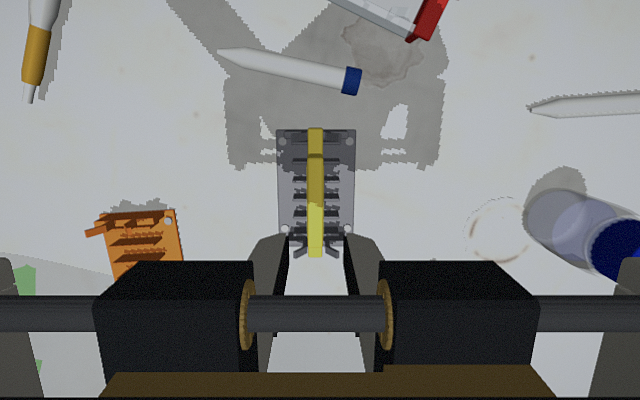

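Run:
```python
from h import *
c=load('w6.npz'); W=dep(c); m=colmask(c)['yellow']; z=W[...,2]
q=m&(z>.03)&(z<.08); print(np.histogram(z[q],bins=np.arange(.03,.08,.004)))
k=q&(z>.055); print('top z',np.median(z[k]),fit(W[k])); print('shoulder',np.median(z[q&(z<.045)&(z>.033)]))
goto(.51,.23,.244,-.1)
```

```text
(array([  2, 263, 254,  13,  12,   9,  54, 741, 721,   0,   0,   0]), array([0.03 , 0.034, 0.038, 0.042, 0.046, 0.05 , 0.054, 0.058, 0.062,
       0.066, 0.07 , 0.074, 0.078]))
top z 0.06195502434270776 [ 0.5259 -0.312   0.2653 69.4923 12.3522]
shoulder 0.03801415850903592
shift [ 0.5268  0.1267 -0.0802] turn [0.0011 0.0017 0.367 ]
```

Run:
```python
from h import *
goto(.49,.03,.244,-.1)
```

```text
shift [ 0.3392  0.0547 -0.0799] turn [0.0011 0.0017 0.367 ]
```

Emit:
carry_out:
  steps: [0.34, 0.055, -0.08, 0.001, 0.002, 0.367, -0.4, 0.34, 0.055, -0.08, 0.001, 0.002, 0.367, -0.4, 0.34, 0.055, -0.08, 0.001, 0.002, 0.367, -0.4, 0.34, 0.055, -0.08, 0.001, 0.002, 0.367, -0.4, 0.34, 0.055, -0.08, 0.001, 0.002, 0.367, -0.4, 0.34, 0.055, -0.08, 0.001, 0.002, 0.367, -0.4, 0.34, 0.055, -0.08, 0.001, 0.002, 0.367, -0.4, 0.34, 0.055, -0.08, 0.001, 0.002, 0.367, -0.4, 0.34, 0.055, -0.08, 0.001, 0.002, 0.367, -0.4, 0.34, 0.055, -0.08, 0.001, 0.002, 0.367, -0.4, 0.34, 0.055, -0.08, 0.001, 0.002, 0.367, -0.4, 0.34, 0.055, -0.08, 0.001, 0.002, 0.367, -0.4]

```text
time: 8.12
eef_pos: [0.4899, 0.0304, 0.2428]
orientation: [-2.328, -2.107, 0.003]
ft_force: [0.5, -0.2, -0.2]
opening: 0.0279
```

Run:
```python
from h import *
c=snap('wrist','w7'); print(manip.read_state()['eef_pos'])
blobs(c,'blue',(.05,.07));blobs(c,'blue',(.034,.044));blobs(c,'yellow',(.01,.05)); goto(.51,.21,.244,-.06)
```

```text
[0.49000991 0.03006193 0.24294411]
blue (0.05, 0.07) [287, 58, 15, 81, 1078] mean [0.4772 0.1094 0.0615] fit [ 0.4769  0.1086 -0.1425 69.4941 11.6445]
blue (0.034, 0.044) [290, 40, 13, 27, 229] mean [0.4834 0.1531 0.0379] fit [ 0.4824  0.1501 -0.1144 22.4456 11.1703]
blue (0.034, 0.044) [289, 131, 12, 25, 197] mean [0.4707 0.0642 0.038 ] fit [ 0.4711  0.0674 -0.1443 24.467  10.808 ]
yellow (0.01, 0.05) [193, 44, 29, 102, 2010] mean [0.3913 0.1218 0.0294] fit [ 0.3877  0.121  -0.1379 95.4394 20.7964]
yellow (0.01, 0.05) [324, 50, 24, 101, 1584] mean [0.5142 0.1043 0.032 ] fit [ 0.5161  0.1024 -0.1405 94.9247 20.3898]
yellow (0.01, 0.05) [165, 244, 14, 15, 97] mean [ 0.3155 -0.0425  0.0211] fit [ 0.3165 -0.0432  0.2843 16.5198 12.7876]
shift [ 0.181   0.0018 -0.001 ] turn [-0.0023 -0.0002 -0.0407]
```

View pics/w7.png

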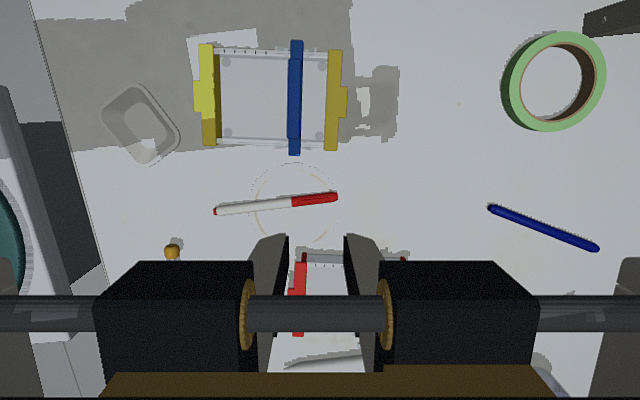

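Emit:
carry_out:
  steps: [0.181, 0.002, 0, -0.002, 0, -0.04, -0.4, 0.181, 0.002, 0, -0.002, 0, -0.04, -0.4, 0.181, 0.002, 0, -0.002, 0, -0.04, -0.4, 0.181, 0.002, 0, -0.002, 0, -0.04, -0.4, 0.181, 0.002, 0, -0.002, 0, -0.04, -0.4, 0.181, 0.002, 0, -0.002, 0, -0.04, -0.4, 0.181, 0.002, 0, -0.002, 0, -0.04, -0.4, 0.181, 0.002, 0, -0.002, 0, -0.04, -0.4]

```text
time: 8.83
eef_pos: [0.5104, 0.2094, 0.2438]
orientation: [2.288, 2.152, 0.001]
ft_force: [0.1, 0.9, -0.4]
opening: 0.028
```

Run:
```python
from h import *
c=snap('wrist','w8'); print(manip.read_state()['eef_pos'])
blobs(c,'red',(.05,.07));blobs(c,'red',(.034,.044));blobs(c,'blue',(.01,.05)); goto(.541,.305,.12,-.06)
```

```text
[0.51040028 0.20924148 0.24400133]
red (0.05, 0.07) [336, 28, 15, 84, 1193] mean [0.5399 0.3092 0.0616] fit [ 5.40100e-01  3.08300e-01 -4.84000e-02  6.90665e+01  1.22674e+01]
red (0.034, 0.044) [336, 11, 13, 23, 218] mean [0.5426 0.354  0.0379] fit [ 0.5428  0.3525 -0.0492 18.6603 11.2067]
red (0.034, 0.044) [335, 111, 12, 20, 222] mean [0.5377 0.2639 0.038 ] fit [ 0.5377  0.2644 -0.0595 18.3178 11.0816]
blue (0.01, 0.05) [237, 21, 26, 105, 1858] mean [0.4538 0.3142 0.0306] fit [ 4.50800e-01  3.12800e-01 -5.74000e-02  9.49607e+01  2.06373e+01]
blue (0.01, 0.05) [368, 20, 26, 105, 1875] mean [0.5773 0.3072 0.0308] fit [ 5.80100e-01  3.05600e-01 -6.05000e-02  9.47081e+01  2.09062e+01]
blue (0.01, 0.05) [469, 77, 12, 14, 128] mean [0.6747 0.2916 0.0192] fit [ 0.6748  0.2916  0.4201 13.3121  9.7066]
blue (0.01, 0.05) [475, 93, 12, 15, 129] mean [0.6821 0.2753 0.0192] fit [ 0.6821  0.2748  0.3121 14.1581 10.1322]
blue (0.01, 0.05) [288, 220, 12, 26, 246] mean [0.4828 0.1519 0.0386] fit [ 0.4821  0.1495 -0.142  26.1965 11.4051]
blue (0.01, 0.05) [541, 376, 16, 11, 81] mean [ 0.7961 -0.0858  0.0118] fit [ 0.7952 -0.0857  0.9379 26.3512  8.8038]
shift [0.0974 0.0245 0.124 ] turn [ 0.0011 -0.0001 -0.0017]
```

View pics/w8.png

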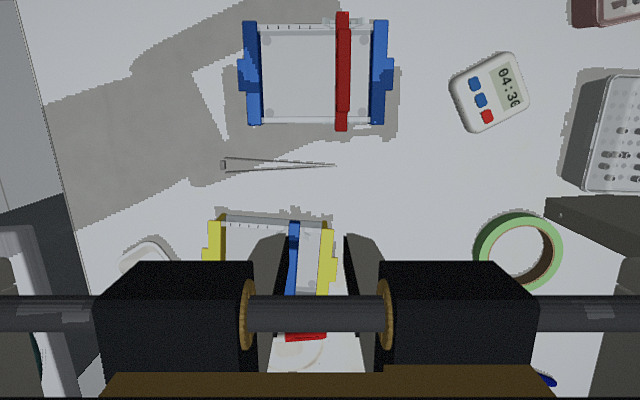

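Emit:
carry_out:
  steps: [0.03, 0.007, 0.02, 0, 0, 0, -0.4, 0.065, 0.015, 0.04, 0, 0, 0, -0.4, 0.095, 0.022, 0.07, 0, 0, -0.005, -0.4, 0.101, 0.0235, 0.1, 0, 0, -0.005, -0.4, 0.101, 0.0235, 0.12, 0, 0, -0.005, -0.4, 0.101, 0.0235, 0.12, 0, 0, -0.005, -0.4, 0.101, 0.0235, 0.12, 0, 0, -0.005, -0.4]

```text
time: 9.47
eef_pos: [0.5399, 0.3089, 0.1242]
orientation: [2.283, 2.158, -0.0]
ft_force: [0.2, -0.0, 0.9]
opening: 0.0276
```

Run:
```python
from h import *
goto(.5401,.3085,.062,-.056)
```

```text
shift [-0.0004  0.0002  0.0622] turn [ 0.0002  0.0003 -0.0004]
```

Emit:
carry_out:
  steps: [0, 0, 0.025, 0, 0, 0, -0.4, 0, 0, 0.045, 0, 0, 0, -0.4, 0, 0, 0.058, 0, 0, 0, -0.4, 0, 0, 0.062, 0, 0, 0, -0.4, 0, 0, 0.062, 0, 0, 0, -0.4, 0, 0, 0.062, 0, 0, 0, -0.9, 0, 0, 0.062, 0, 0, 0, -0.9, 0, 0, 0.062, 0, 0, 0, -0.9, 0, 0, 0.062, 0, 0, 0, -0.9, 0, 0, 0.062, 0, 0, 0, -0.9]

```text
time: 10.3
eef_pos: [0.5404, 0.3105, 0.0636]
orientation: [2.281, 2.159, 0.005]
ft_force: [-0.9, -1.3, 7.0]
opening: 0.0119
```

Run:
```python
from h import *
s=manip.read_state(); print(s['eef_pos'],s['opening'])
goto(.54,-.124,.16,-.14)
```

```text
[0.54044891 0.31045044 0.06362471] 0.011865740066087838
shift [-0.4337  0.0237 -0.0968] turn [ 0.0029 -0.0014  0.0851]
```

Emit:
carry_out:
  steps: [0, 0, -0.01, 0, 0, 0, -0.9, 0, 0, -0.025, 0, 0, 0, -0.9, 0, 0, -0.05, 0, 0, 0, -0.9, 0, 0, -0.075, 0, 0, 0, -0.9, -0.01, 0, -0.097, 0, 0, 0, -0.9, -0.03, 0.001, -0.097, 0, 0, 0.01, -0.9, -0.06, 0.003, -0.097, 0, 0, 0.02, -0.9, -0.09, 0.005, -0.097, 0, 0, 0.03, -0.9, -0.12, 0.007, -0.097, 0, 0, 0.04, -0.9, -0.15, 0.009, -0.097, 0, 0, 0.05, -0.9, -0.18, 0.011, -0.097, 0, 0, 0.06, -0.9, -0.21, 0.013, -0.097, 0, 0, 0.07, -0.9]

```text
time: 11.3
eef_pos: [0.541, 0.0986, 0.161]
orientation: [2.355, 2.077, 0.004]
ft_force: [-0.3, 0.6, -1.0]
opening: 0.0118
```

Run:
```python
from h import *
goto(.5406,-.124,.16,-.14)
```

```text
shift [-0.2209  0.0274  0.0008] turn [ 0.0024 -0.0011  0.0148]
```

Emit:
carry_out:
  steps: [-0.03, 0.004, 0, 0, 0, 0, -0.9, -0.06, 0.008, 0, 0, 0, 0.01, -0.9, -0.09, 0.012, 0, 0, 0, 0.015, -0.9, -0.12, 0.016, 0, 0, 0, 0.015, -0.9, -0.15, 0.019, 0, 0.002, 0, 0.015, -0.9, -0.18, 0.022, 0, 0.002, -0.001, 0.015, -0.9, -0.2, 0.025, 0, 0.002, -0.001, 0.015, -0.9, -0.215, 0.027, 0, 0.002, -0.001, 0.015, -0.9, -0.22, 0.0275, 0, 0.002, -0.001, 0.015, -0.9, -0.221, 0.0275, 0, 0.002, -0.001, 0.015, -0.9, -0.221, 0.0275, 0, 0.002, -0.001, 0.015, -0.9]

```text
time: 12.22
eef_pos: [0.541, -0.1225, 0.1598]
orientation: [-2.372, -2.06, 0.0]
ft_force: [-0.2, 0.0, -0.6]
opening: 0.0116
```

```bash
cat >> h.py <<'E'
def overlay(c,name,dz=.057):
    s=manip.read_state(); R=Ro.from_rotvec(s['orientation']).as_matrix()
    o=np.array(s['eef_pos'])+R@[0,0,dz]
    im=c['p'][:,:,::-1].copy()
    def q(x,y,z): return proj(c,o+x*R[:,1]+y*R[:,0]-z*R[:,2])[0]
    for z,h in((.056,35),(.032,54)):
        pts=np.array([q(sx*.006,sy*h/1000,z) for sx,sy in((-1,-1),(1,-1),(1,1),(-1,1))])
        cv2.polylines(im,[pts.round().astype(np.int32)],True,(255,0,255),1)
    cv2.imwrite(f'pics/{name}.png',im)
E
python3 - <<'E'
from h import *
c=snap('wrist','w9'); overlay(c,'w9o'); goto(.5407,-.1242,.063,-.14)
E
```

```text
shift [-0.002  -0.      0.0967] turn [-0.0002  0.0002  0.0004]
```

View pics/w9o.png

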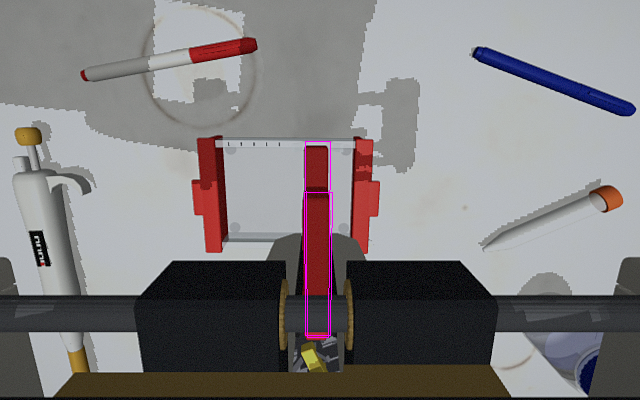

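Emit:
carry_out:
  steps: [0, 0, 0.02, 0, 0, 0, -0.9, 0, 0, 0.045, 0, 0, 0, -0.9, 0, 0, 0.065, 0, 0, 0, -0.9, 0, 0, 0.075, 0, 0, 0, -0.9, 0, 0, 0.085, 0, 0, 0, -0.9, 0, 0, 0.092, 0, 0, 0, -0.9, 0, 0, 0.096, 0, 0, 0, -0.9, 0, 0, 0.097, 0, 0, 0, -0.9, 0, 0, 0.097, 0, 0, 0, -0.9]

```text
time: 13.02
eef_pos: [0.5414, -0.1228, 0.0631]
orientation: [2.371, 2.06, 0.0]
ft_force: [0.1, 0.2, 0.0]
opening: 0.0118
```

Emit:
carry_out:
  steps: [0, 0, 0.001, 0, 0, 0, -0.9, 0, 0, 0.001, 0, 0, 0, -0.9, 0, 0, 0.001, 0, 0, 0, -0.4, 0, 0, 0.001, 0, 0, 0, -0.4, 0, 0, 0.001, 0, 0, 0, -0.4, 0, 0, 0.001, 0, 0, 0, -0.4, 0, 0, -0.03, 0, 0, 0, -0.4, 0, 0, -0.07, 0, 0, 0, -0.4, 0, 0, -0.1, 0, 0, 0, -0.4, 0, 0, -0.1, 0, 0, 0, -0.4, 0, 0, -0.1, 0, 0, 0, -0.4]

```text
time: 13.93
eef_pos: [0.5417, -0.1231, 0.164]
orientation: [2.369, 2.059, 0.002]
ft_force: [-0.7, 0.3, -1.3]
opening: 0.0276
```

```bash
cat >> h.py <<'E'
def seated(c,col,seat):
    W=dep(c); m=colmask(c)[col]&(c['d']>0); z=W[...,2]; m&=np.hypot(W[...,0]-seat[0],W[...,1]-seat[1])<.07
    m&=abs((W[...,0]-seat[0])*np.cos(seat[2])+(W[...,1]-seat[1])*np.sin(seat[2]))<.02
    k=m&(z>.048); print(col,'top z',np.median(z[k]).round(4),fit(W[k]),'shoulder',np.median(z[m&(z<.048)&(z>.033)]).round(4), (m&(z<.048)&(z>.033)).sum())
E
python3 - <<'E'
from h import *
c=snap('wrist','w10'); seated(c,'red',(.5407,-.1242,-.14)); goto(.477,.1088,.17,-.14)
E
```

```text
red top z 0.062 [ 0.5427 -0.1241 -0.115  70.9195 35.3664] shoulder 0.0381 500
shift [ 0.2205 -0.0957 -0.0079] turn [0.     0.0005 0.    ]
```

View pics/w10.png

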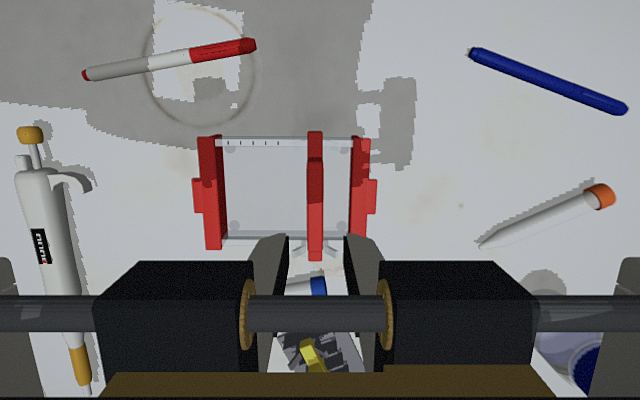

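Emit:
carry_out:
  steps: [0.22, -0.0955, 0, 0, 0, 0, -0.4, 0.22, -0.0955, 0, 0, 0, 0, -0.4, 0.22, -0.0955, 0, 0, 0, 0, -0.4, 0.22, -0.0955, 0, 0, 0, 0, -0.4, 0.22, -0.0955, 0, 0, 0, 0, -0.4, 0.22, -0.0955, 0, 0, 0, 0, -0.4, 0.22, -0.0955, 0.02, 0, 0, 0, -0.4, 0.22, -0.0955, 0.04, 0, 0, 0, -0.4, 0.22, -0.0955, 0.04, 0, 0, 0, -0.4, 0.22, -0.0955, 0.04, 0, 0, 0, -0.4]

```text
time: 14.82
eef_pos: [0.4762, 0.1081, 0.1206]
orientation: [-2.37, -2.059, 0.006]
ft_force: [0.9, 1.1, 0.6]
opening: 0.0278
```

Run:
```python
from h import *
c=snap('wrist','w11'); seated(c,'blue',(.477,.1086,-.14)); goto(.477,.1087,.062,-.14)
```

```text
blue top z 0.0623 [ 0.4772  0.1089 -0.1336 69.8146 39.7369] shoulder 0.0381 684
shift [0.0007 0.0001 0.0598] turn [-0.002   0.0008 -0.0004]
```

View pics/w11.png

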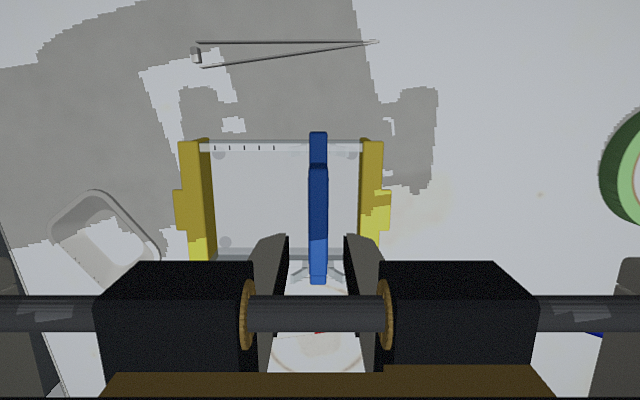

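Emit:
carry_out:
  steps: [0.001, 0, 0.025, -0.002, 0, 0, -0.4, 0.001, 0, 0.045, -0.002, 0, 0, -0.4, 0.001, 0, 0.057, -0.002, 0, 0, -0.4, 0.001, 0, 0.06, -0.002, 0, 0, -0.4, 0.001, 0, 0.06, -0.002, 0, 0, -0.4, 0.001, 0, 0.06, -0.002, 0, 0, -0.9, 0.001, 0, 0.06, -0.002, 0, 0, -0.9, 0.001, 0, 0.06, -0.002, 0, 0, -0.9, 0.001, 0, 0.06, -0.002, 0, 0, -0.9, 0.001, 0, 0.06, -0.002, 0, 0, -0.9]

```text
time: 15.7
eef_pos: [0.4777, 0.1093, 0.0632]
orientation: [2.37, 2.059, 0.003]
ft_force: [-0.2, -1.9, 7.2]
opening: 0.0117
```

Run:
```python
from h import *
goto(.5403,.308,.16,-.057)
```

```text
shift [ 0.2055  0.0345 -0.0967] turn [ 0.0029  0.0001 -0.083 ]
```

Emit:
carry_out:
  steps: [0, 0, -0.01, 0, 0, 0, -0.9, 0, 0, -0.025, 0, 0, 0, -0.9, 0, 0, -0.05, 0, 0, 0, -0.9, 0, 0, -0.075, 0, 0, 0, -0.9, 0.01, 0.002, -0.097, 0, 0, 0, -0.9, 0.035, 0.006, -0.097, 0, 0, -0.01, -0.9, 0.07, 0.012, -0.097, 0, 0, -0.03, -0.9, 0.105, 0.018, -0.097, 0, 0, -0.05, -0.9, 0.14, 0.024, -0.097, 0, 0, -0.065, -0.9, 0.175, 0.03, -0.097, 0, 0, -0.083, -0.9, 0.195, 0.0335, -0.097, 0.002, 0, -0.083, -0.9, 0.2055, 0.0345, -0.097, 0.002, 0, -0.083, -0.9]

```text
time: 16.7
eef_pos: [0.5401, 0.3103, 0.1593]
orientation: [-2.282, -2.159, 0.002]
ft_force: [0.8, 0.0, -0.2]
opening: 0.0118
```

Emit:
carry_out:
  steps: [0, 0, 0, 0, 0, 0, -0.9, 0, 0, 0, 0, 0, 0, -0.9]

```text
time: 16.87
eef_pos: [0.5397, 0.3076, 0.1592]
orientation: [-2.283, -2.158, 0.002]
ft_force: [-0.0, -0.5, -0.7]
opening: 0.0119
```

Run:
```python
from h import *
c=snap('wrist','w12'); overlay(c,'w12o'); goto(.5403,.308,.063,-.057)
```

```text
shift [0.001  0.0006 0.0963] turn [-0.0007  0.0008 -0.0003]
```

View pics/w12o.png

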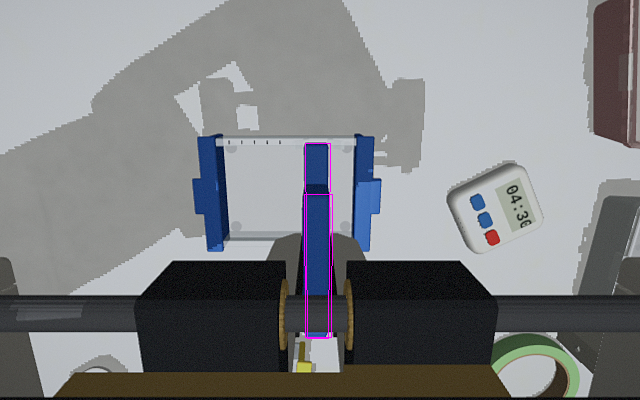

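Emit:
carry_out:
  steps: [0.001, 0.0005, 0.02, 0, 0, 0, -0.9, 0.001, 0.0005, 0.045, 0, 0, 0, -0.9, 0.001, 0.0005, 0.065, 0, 0, 0, -0.9, 0.001, 0.0005, 0.075, 0, 0, 0, -0.9, 0.001, 0.0005, 0.085, 0, 0, 0, -0.9, 0.001, 0.0005, 0.092, 0, 0, 0, -0.9, 0.001, 0.0005, 0.096, 0, 0, 0, -0.9, 0.001, 0.0005, 0.097, 0, 0, 0, -0.9, 0.001, 0.0005, 0.097, 0, 0, 0, -0.9]

```text
time: 17.67
eef_pos: [0.5408, 0.3089, 0.0631]
orientation: [2.284, 2.157, 0.001]
ft_force: [0.1, -0.2, -0.8]
opening: 0.012
```

Emit:
carry_out:
  steps: [0, 0, 0.001, 0, 0, 0, -0.9, 0, 0, 0.001, 0, 0, 0, -0.9, 0, 0, 0.001, 0, 0, 0, -0.4, 0, 0, 0.001, 0, 0, 0, -0.4, 0, 0, 0.001, 0, 0, 0, -0.4, 0, 0, 0.001, 0, 0, 0, -0.4, 0, 0, -0.03, 0, 0, 0, -0.4, 0, 0, -0.07, 0, 0, 0, -0.4, 0, 0, -0.1, 0, 0, 0, -0.4, 0, 0, -0.1, 0, 0, 0, -0.4, 0, 0, -0.1, 0, 0, 0, -0.4]

```text
time: 18.58
eef_pos: [0.5411, 0.3093, 0.1641]
orientation: [2.283, 2.157, 0.004]
ft_force: [0.4, 0.5, -0.4]
opening: 0.0277
```

Run:
```python
from h import *
c=snap('wrist','w13'); seated(c,'blue',(.5403,.308,-.057)); goto(.5262,-.3118,.165,.266)
```

```text
blue top z 0.0623 [ 5.40500e-01  3.09500e-01 -5.39000e-02  7.06187e+01  3.99623e+01] shoulder 0.0381 530
shift [-0.6206  0.0211 -0.0028] turn [-1.00e-04  0.00e+00 -3.23e-01]
```

View pics/w13.png

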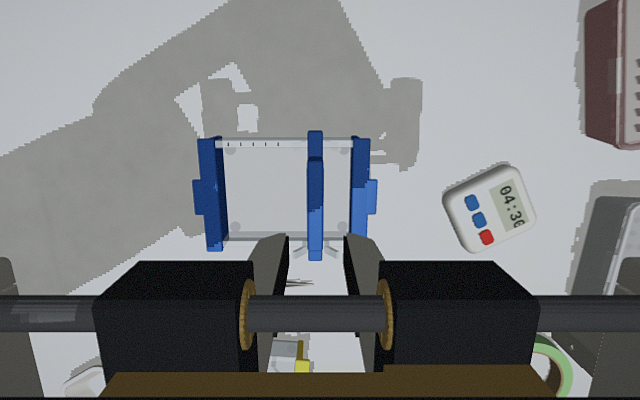

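Emit:
carry_out:
  steps: [-0.62, 0.021, 0, 0, 0, -0.323, -0.4, -0.62, 0.021, 0, 0, 0, -0.323, -0.4, -0.62, 0.021, 0, 0, 0, -0.323, -0.4, -0.62, 0.021, 0, 0, 0, -0.323, -0.4, -0.62, 0.021, 0, 0, 0, -0.323, -0.4, -0.62, 0.021, 0, 0, 0, -0.323, -0.4, -0.62, 0.021, 0, 0, 0, -0.323, -0.4, -0.62, 0.021, 0, 0, 0, -0.323, -0.4, -0.62, 0.021, 0, 0, 0, -0.323, -0.4, -0.62, 0.021, 0, 0, 0, -0.323, -0.4, -0.62, 0.021, 0, 0, 0, -0.323, -0.4, -0.62, 0.021, 0, 0, 0, -0.323, -0.4]

```text
time: 19.63
eef_pos: [0.5279, -0.1909, 0.1606]
orientation: [-1.906, -2.494, 0.002]
ft_force: [0.0, 1.6, -0.8]
opening: 0.0279
```

Run:
```python
from h import *
goto(.5262,-.3118,.13,.266)
```

```text
shift [-0.1162 -0.0333  0.0306] turn [-0.0023 -0.0011 -0.0001]
```

Emit:
carry_out:
  steps: [-0.04, -0.012, 0, -0.002, 0, 0, -0.4, -0.07, -0.023, 0.01, -0.002, 0, 0, -0.4, -0.09, -0.03, 0.03, -0.002, 0, 0, -0.4, -0.1, -0.032, 0.03, -0.002, 0, 0, -0.4, -0.1, -0.033, 0.03, -0.002, 0, 0, -0.4, -0.1, -0.033, 0.03, -0.002, 0, 0, -0.4, -0.1, -0.033, 0.03, -0.002, 0, 0, -0.4]

```text
time: 20.22
eef_pos: [0.5237, -0.2931, 0.1329]
orientation: [1.905, 2.496, 0.002]
ft_force: [0.5, 0.4, 0.0]
opening: 0.0279
```

Run:
```python
from h import *
c=snap('wrist','w14'); seated(c,'yellow',(.5262,-.3118,.266)); print(manip.read_state()['eef_pos']);goto(.5262,-.3118,.062,.266)
```

```text
yellow top z 0.2132 [ 0.5239 -0.3026  0.2727 89.2764 39.9883] shoulder 0.0381 547
[ 0.52384663 -0.29304225  0.13314646]
shift [-0.0187 -0.0028  0.0712] turn [0.002  0.0006 0.0013]
```

View pics/w14.png

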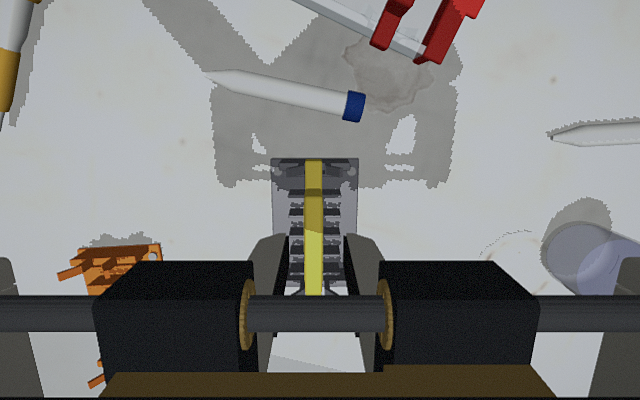

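Emit:
carry_out:
  steps: [-0.0187, -0.003, 0, 0.002, 0, 0, -0.4, -0.0187, -0.003, 0.02, 0.002, 0, 0, -0.4, -0.0187, -0.003, 0.045, 0.002, 0, 0, -0.4, -0.0187, -0.003, 0.062, 0.002, 0, 0, -0.4, -0.0187, -0.003, 0.071, 0.002, 0, 0, -0.4, -0.0187, -0.003, 0.071, 0.002, 0, 0, -0.4, -0.0187, -0.003, 0.071, 0.002, 0, 0, -0.4, -0.0187, -0.003, 0.071, 0.002, 0, 0, -0.9, -0.0187, -0.003, 0.071, 0.002, 0, 0, -0.9, -0.0187, -0.003, 0.071, 0.002, 0, 0, -0.9, -0.0187, -0.003, 0.071, 0.002, 0, 0, -0.9, -0.0187, -0.003, 0.071, 0.002, 0, 0, -0.9]

```text
time: 21.27
eef_pos: [0.5265, -0.313, 0.0624]
orientation: [1.906, 2.495, 0.001]
ft_force: [6.3, 1.2, -0.5]
opening: 0.0119
```

Emit:
carry_out:
  steps: [0, 0, -0.01, 0, 0, 0, -0.9, 0, 0, -0.025, 0, 0, 0, -0.9, 0, 0, -0.05, 0, 0, 0, -0.9, 0, 0, -0.075, 0, 0, 0, -0.9, 0, 0, -0.097, 0, 0, 0, -0.9, 0, 0, -0.097, 0, 0, 0, -0.9]

```text
time: 21.77
eef_pos: [0.5268, -0.3138, 0.164]
orientation: [1.903, 2.491, -0.0]
ft_force: [0.1, 0.1, 0.4]
opening: 0.0119
```

Run:
```python
from h import *
goto(.4768,.1084,.16,-.14)
```

```text
shift [0.4206 0.0627 0.002 ] turn [0.0047 0.0044 0.406 ]
```

Emit:
carry_out:
  steps: [0.02, 0.003, 0, 0, 0, 0.02, -0.9, 0.05, 0.007, 0, 0, 0, 0.05, -0.9, 0.085, 0.013, 0, 0, 0, 0.09, -0.9, 0.12, 0.018, 0, 0, 0, 0.12, -0.9, 0.155, 0.023, 0, 0.002, 0.002, 0.16, -0.9, 0.19, 0.028, 0, 0.002, 0.002, 0.2, -0.9, 0.225, 0.034, 0, 0.002, 0.002, 0.23, -0.9, 0.26, 0.039, 0, 0.003, 0.003, 0.27, -0.9, 0.295, 0.044, 0, 0.003, 0.003, 0.31, -0.9, 0.33, 0.049, 0, 0.003, 0.003, 0.34, -0.9, 0.355, 0.053, 0, 0.004, 0.004, 0.37, -0.9, 0.37, 0.055, 0, 0.004, 0.004, 0.4, -0.9]

```text
time: 22.77
eef_pos: [0.4807, 0.0608, 0.1582]
orientation: [-2.361, -2.064, 0.002]
ft_force: [-0.8, 0.7, -1.5]
opening: 0.0118
```

Emit:
carry_out:
  steps: [0, 0, 0, 0, 0, 0, -0.9]

```text
time: 22.85
eef_pos: [0.4808, 0.0608, 0.1581]
orientation: [-2.36, -2.065, 0.002]
ft_force: [-0.5, -0.8, -0.7]
opening: 0.012
```

Run:
```python
from h import *
goto(.4768,.1084,.16,-.14)
```

```text
shift [ 0.0467 -0.0103 -0.0017] turn [-0.0052 -0.0032  0.007 ]
```

Emit:
carry_out:
  steps: [0.015, -0.003, -0.001, -0.002, -0.001, 0.007, -0.9, 0.035, -0.008, -0.001, -0.005, -0.003, 0.007, -0.9, 0.0455, -0.0103, -0.001, -0.005, -0.003, 0.007, -0.9, 0.0455, -0.0103, -0.001, -0.005, -0.003, 0.007, -0.9, 0.0455, -0.0103, -0.001, -0.005, -0.003, 0.007, -0.9]

```text
time: 23.27
eef_pos: [0.4773, 0.1046, 0.1593]
orientation: [2.371, 2.061, -0.001]
ft_force: [-0.6, -0.1, -1.1]
opening: 0.0115
```

Run:
```python
from h import *
c=snap('wrist','w15'); overlay(c,'w15o'); goto(.4768,.1084,.063,-.14)
```

```text
shift [ 0.0041 -0.0011  0.0963] turn [-0.0004  0.0007 -0.0005]
```

View pics/w15o.png

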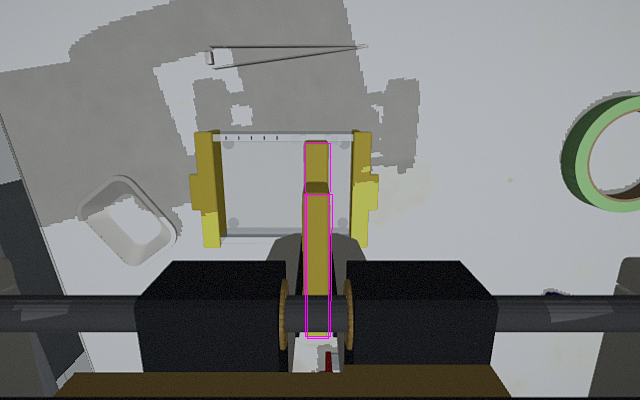

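Emit:
carry_out:
  steps: [0.003, -0.001, 0.015, 0, 0, 0, -0.9, 0.003, -0.001, 0.04, 0, 0, 0, -0.9, 0.003, -0.001, 0.06, 0, 0, 0, -0.9, 0.003, -0.001, 0.075, 0, 0, 0, -0.9, 0.003, -0.001, 0.085, 0, 0, 0, -0.9, 0.003, -0.001, 0.092, 0, 0, 0, -0.9, 0.003, -0.001, 0.096, 0, 0, 0, -0.9, 0.003, -0.001, 0.098, 0, 0, 0, -0.9, 0.003, -0.001, 0.098, 0, 0, 0, -0.9]

```text
time: 24.07
eef_pos: [0.4771, 0.1078, 0.0623]
orientation: [2.372, 2.059, 0.0]
ft_force: [0.1, 0.4, -1.6]
opening: 0.0116
```

Emit:
carry_out:
  steps: [0, 0, 0.001, 0, 0, 0, -0.9, 0, 0, 0.001, 0, 0, 0, -0.9, 0, 0, 0.001, 0, 0, 0, -0.4, 0, 0, 0.001, 0, 0, 0, -0.4, 0, 0, 0.001, 0, 0, 0, -0.4, 0, 0, 0.001, 0, 0, 0, -0.4, 0, 0, -0.03, 0, 0, 0, -0.4, 0, 0, -0.07, 0, 0, 0, -0.4, 0, 0, -0.1, 0, 0, 0, -0.4, 0, 0, -0.1, 0, 0, 0, -0.4, 0, 0, -0.1, 0, 0, 0, -0.4]

```text
time: 24.98
eef_pos: [0.4773, 0.1081, 0.1631]
orientation: [2.371, 2.058, 0.004]
ft_force: [0.4, 0.0, -0.3]
opening: 0.028
```

Run:
```python
from h import *
c=snap('wrist','w16'); seated(c,'yellow',(.4768,.1084,-.14)); goto(.5,-.45,.3,-.14)
```

```text
yellow top z 0.2491 [ 0.4769  0.1087 -0.1363 69.4327 39.9951] shoulder 0.0381 530
shift [-0.5492  0.1015 -0.1385] turn [ 0.0003  0.0002 -0.001 ]
```

View pics/w16.png

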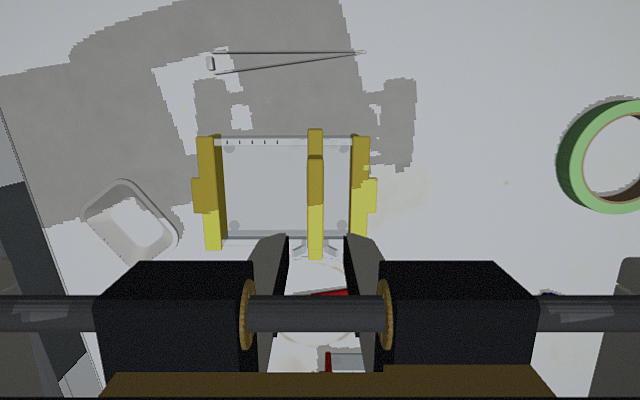

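Emit:
carry_out:
  steps: [0, 0, -0.04, 0, 0, 0, -0.4, 0, 0, -0.08, 0, 0, 0, -0.4, -0.48, 0.05, -0.08, 0, 0, 0, -0.4, -0.48, 0.05, -0.08, 0, 0, 0, -0.4, -0.48, 0.05, -0.08, 0, 0, 0, -0.4, -0.48, 0.05, -0.08, 0, 0, 0, -0.4, -0.48, 0.05, -0.08, 0, 0, 0, -0.4, -0.48, 0.05, -0.08, 0, 0, 0, -0.4, -0.48, 0.05, -0.08, 0, 0, 0, -0.4, -0.48, 0.05, -0.08, 0, 0, 0, -0.4, -0.48, 0.05, -0.08, 0, 0, 0, -0.4, -0.48, 0.05, -0.08, 0, 0, 0, -0.4]

```text
time: 26.03
eef_pos: [0.4603, -0.3103, 0.2397]
orientation: [-2.371, -2.058, 0.001]
ft_force: [1.0, 0.9, 0.3]
opening: 0.0278
```

Emit:
carry_out:
  steps: [-0.1, 0, 0, 0, 0, 0, -0.4, -0.1, 0, 0, 0, 0, 0, -0.4, -0.1, 0, 0, 0, 0, 0, -0.4, -0.1, 0, 0, 0, 0, 0, -0.4, -0.1, 0, 0, 0, 0, 0, -0.4, -0.1, 0, 0, 0, 0, 0, -0.4]

```text
time: 26.53
eef_pos: [0.4472, -0.4065, 0.2406]
orientation: [-2.371, -2.059, 0.0]
ft_force: [-0.9, 0.7, -1.0]
opening: 0.028
```

Run:
```python
from h import *
c=snap('top','t1'); cv2.imwrite('pics/t1c.png',cv2.resize(c['p'][100:290,160:510,::-1],None,fx=2.2,fy=2.2,interpolation=cv2.INTER_CUBIC))
print(manip.read_state()['eef_pos'])
for col in('red','blue','yellow'): blobs(c,col,(.05,.075),20)
W=dep(c); print(W[157,210],W[127,419])
```

```text
[ 0.44736654 -0.4062078   0.24103087]
red (0.05, 0.075) [347, 205, 27, 7, 127] mean [ 0.5403 -0.1243  0.0615] fit [ 0.5408 -0.124  -0.1284 67.609  10.4331]
blue (0.05, 0.075) [178, 207, 29, 6, 124] mean [0.5398 0.3073 0.0611] fit [ 0.5404  0.3087 -0.0759 70.2532 10.6118]
yellow (0.05, 0.075) [256, 230, 27, 8, 125] mean [0.4769 0.1087 0.0617] fit [ 0.4773  0.1091 -0.1528 67.8206 10.8759]
[0.69437861 0.2799266  0.01940638] [ 0.7400632  -0.27662764  0.11085196]
```

View pics/t1c.png

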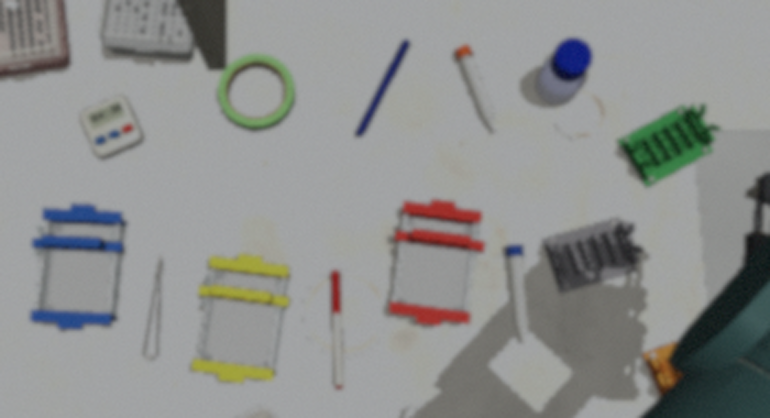

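All three combs hang in their own-colour trays at about 62 mm top height, the stand is empty, and the bystanders have not moved.

```bash
python3 -c "
from bench import manip
print(manip.job_done())"
```

```text
the job is handed in; nothing more can be done
None
```

All three combs now hang in the trays with gates of their own colour, and the job was handed in at about 26.5 s of the 128 s allowed. I parked the yellow comb in the grey stand and let go. Then I moved red to the red tray, blue to the blue tray, and yellow from the stand to the yellow tray.

- **Parking:** the parked yellow comb sat fully down, with its top at 62 mm and shoulders at 38 mm. It was about 1 mm off the stand's centre and parallel to it within about 0.01 rad.
- **Final seats:** in the last top-camera picture every comb top is about 61.5 mm above the bench (62 mm when seated) and within about 1.5 mm of its seat. The wrist camera showed shoulders at 38 mm on all three just after release.
- **Surroundings:** the stand is empty, the timer and bottle read where they were at the start, and the gripper is clear of everything.
- **Checks that disagreed:** two wrist-camera readings of the yellow comb's top gave 213 and 249 mm. I put these down to something yellow on the gripper, since the final top-camera view gave 62 mm. Held combs sat up to about 2.5 mm off along the grip; I corrected for this before lowering the red and yellow ones, and the blue one needed none.

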